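Load the finishing tub through its push-and-turn cap

ROBOT

A 7-joint arm with a two-finger parallel gripper is mounted at the origin on a cart in front of the work surface, level with it; the furniture and walls round the work are solid. World frame = base frame: x ahead of the robot, y to its left, z up, the work surface at z = 0. Lengths are in m, angles in rad, forces in N, time in s.
With the tool pointing down it reaches from about 0.425 to 0.875 m from the base axis. Payload 4.7 kg.
Tool frame: the origin (TCP) lies at the very end of the fingers, on their centre line; the grasp point (between the pads) lies 19 mm behind it; z points along the fingers, y is the line along which they close (so a half turn about z gives the same grasp; the last joint's range is limited). The gripper opens to 87 mm and grips with 3 to 60 N. Pads are 19 mm wide; open, the fingers measure 117 mm over their backs; the gripper's body (75 mm by 190 mm) begins 51 mm behind the grasp point.
Start: joints at [1.228, 0.321, -0.07, 1.45, 0.023, 1.371, -0.057], TCP at [0.227, -0.609, 0.223] pointing down, gripper open.
Joint ranges: [-2.86, 2.86], [-0.3, 2.09], [-1.38, 1.24], [0.06, 2.45], [-1.56, 4.7], [0.09, 2.05], [-2.69, 2.69]. Speed limits (rad/s): [2.57, 2.57, 3.14, 3.14, 3.14, 3.14, 3.14].

INTERFACE

Orientations are given as a rotation vector (axis times angle).
In Python, from bench import ctrl gives the robot as it stands.
- The arm moves only by the shell command python3 -m jog 'ROWS' [FORCE]. ROWS is JSON, a list that holds one entry, the list of rows, each a list of 7 numbers: the shift along the tool's x, y, z in mm, then the turn, a rotation vector about the tool's x, y, z in degrees, then the finger opening in mm, from 0 to 87. A call has 1 to 10 rows; each row is the pose to reach, as a shift and turn from the pose commanded when the call began, along the tool's axes at that moment; what a row does not reach only later rows make up. A row lasts 1/10 s, in which the tool goes at most 50 mm and 8.59 degrees, less where a joint would pass 70% of its speed; a pose out of reach is approached as far as the arm can. A call with a gripper value outside its range is refused whole. The fingers move at their own pace and stop on an object; FORCE is the grip in N (left out, the last holds). Time passes only in rows, so rows that repeat a pose let the fingers close. It gives the time, the measured TCP pose, the force, the opening and the grip force at its end, in the units of the state.
- ctrl.get_state(): the state, without advancing time (a new reading comes with each control period).
- ctrl.get_image(name): name is "scene" or "top"; returns a dict with "image" (384x512x3 uint8, red, green, blue), "depth" (384x512 float32, m along the optical axis (not along the pixel's ray), 0 where there is no reading), "fov_y" (degrees; the focal length in pixels is half the picture's height over the tangent of half this angle, whatever the lens; pixels are square), "cx", "cy" (the principal point, pixels), "rvec" (rotation vector, rad) and "tvec" (3), from world to camera coordinates, as OpenCV has them. Camera axes: x right, y down, z forward; pixel columns grow to the right and rows downward; lengths in m; the calibration is good to about 2 mm. A picture is of the moment at which its call begins.
- ctrl.close_job(): hands the job in; it is judged then, once.
The state is a dict: "time": time; "joint_positions": joint angles; "qd": joint speeds; "joint_torque": joint torques, N m; "position": TCP position; "tool_rot": TCP orientation; "ft_force": force on the tool from outside, world axes, zero at the start; "torque": the same for the moment, N m; "grip_width": opening from 0.0 (shut) to 1.0 (fully open); "grip_force": force on a finger pad.
Only numpy, scipy, OpenCV 4.12 (cv2) and the standard library are available. Lean on these libraries where they do the work, as an engineer would, in place of code of your own. Each camera call takes 0.05 s, during which the arm holds its last target. There are 200 camera calls.

TASK

Load the finishing tub with all the sawn blanks: push its safety cap down hard and turn it counter-clockwise (seen from above) to free it, lift it off and lay it aside; tip the tray over the tub so that the blanks on it slide in, and put in every blank that lies loose on the bench too. Then stand the empty tray flat on the bench again, and put the cap back, push it down and turn it clockwise until it locks. Leave the tape measure and the sanding block where they are.

Things in the scene. Friction and masses are not known exactly. Their poses are not given: they have to be found in the camera images.
- tub: grey round tub fixed to the bench, 124 mm across, wall top 136 mm high, inner floor 8 mm high, 114 mm wide inside; origin at the centre of its foot, z up. Two steel keepers for the cap's lugs stand at its +x and -x sides (radius 66 to 90 mm, 40 mm wide along y, top 171 mm high); its +y and -y sides are clear. The bench between tub and robot is clear for the cap.
- tub_mouth (a point): centre of the top of the dark sprung sealing ring over the tub's wall, 160 mm above the tub's origin when unloaded; clear opening 104 mm, outside 122 mm. The ring moves straight down by at most 16 mm; its spring takes 6 N at the top and 20 N at the bottom of this.
- keeper (a point): underside of the roof of the +x keeper (the -x one is alike), 78 mm from the tub's axis, 165 mm high. Locked, a lug stands up in a notch here, 2 mm of play each way between an end stop (clockwise) and a 7 mm deep tooth (counter-clockwise). The cap must go down 8 to 12 mm (10 is best, about 15 N) for the lugs to pass the teeth.
- cap: grey cap, 0.25 kg; origin at the centre of its underside, z up. Plug 97 mm wide tapering to 84, 10 mm high; disc 122 mm wide, z 10 to 18 mm; two lugs 16 mm wide along +x and -x to 78 mm from the axis. Locked: x axis along the tub's x, either way round, origin 147 mm above the tub's; unlocked on the ring: 150 mm. Free to lift when turned 0.42 to 2.7 rad counter-clockwise from locked (0.6 good).
- cap_grip (a point): middle of the grip bar on the cap's disc, on the axis, 33 mm above the cap's origin; the bar is 76 mm long (cap's x), 20 mm thick (cap's y), 30 mm high (z 18 to 48 mm)
- tray: slick sheet-metal tipping tray, 190 mm long (x), 62 mm wide (y), 0.26 kg; origin at the centre of its underside, z up. Floor 4 mm thick; side walls and back wall (at -x) 24 mm high; open at its +x end (the lip, 95 mm from the origin), where the blanks slide off once it is tipped by about 0.35 rad (0.6 to 0.7 is sure)
- tray_handle (a point): middle of the tray's wooden handle bar, 66 mm above the tray's origin; the bar bridges the tray (along y, 62 mm between its posts), 16 mm thick along x, z 53 to 79 mm; blanks pass below it
- tray_blank_1: sawn beech blank, 35 (x) x 70 (y) x 20 (z) mm, 0.03 kg; origin at the centre of its 35 x 70 underside, z up through its thickness; at the start it lies on the tray
- tray_blank_2: sawn beech blank, 35 (x) x 70 (y) x 20 (z) mm, 0.03 kg; origin at the centre of its 35 x 70 underside, z up through its thickness; at the start it lies on the tray
- loose_blank_1: sawn beech blank, 35 (x) x 70 (y) x 20 (z) mm, 0.03 kg; origin at the centre of its 35 x 70 underside, z up through its thickness; at the start it lies loose on the bench; it may be absent
- loose_blank_2: sawn beech blank, 35 (x) x 70 (y) x 20 (z) mm, 0.03 kg; origin at the centre of its 35 x 70 underside, z up through its thickness; at the start it lies loose on the bench; it may be absent
- loose_blank_3: sawn beech blank, 35 (x) x 70 (y) x 20 (z) mm, 0.03 kg; origin at the centre of its 35 x 70 underside, z up through its thickness; at the start it lies loose on the bench; it may be absent
- loose_blank_4: sawn beech blank, 35 (x) x 70 (y) x 20 (z) mm, 0.03 kg; origin at the centre of its 35 x 70 underside, z up through its thickness; at the start it lies loose on the bench; it may be absent
- tape: yellow tape measure, 34x82x64 mm, bystander; origin at the centre of its underside
- sanding_block: black sanding block, 66x111x30 mm, bystander; origin at the centre of its underside

How it is judged:
By the outcome, as a careful person would: the job done as asked, in the order asked, and still so for the second after the job is handed in, with the robot touching nothing.
Of loose_blank_1, loose_blank_2, loose_blank_3, loose_blank_4 only 2 to 3 are there at a start; the rules pass over those that are not, and their reading is None.
At some moment in a run one of loose_blank_1, loose_blank_2, loose_blank_3, loose_blank_4 may be knocked a few centimetres aside while the robot is not near it.
It also fails if it takes over 208 s, if anything falls off the work surface, if the arm or the gripper's body presses on something with over 40 N, if the wrist force passes 120 N, or if a joint passes its speed limit or range.

## Working session

There is one attempt and no reset: what is moved stays moved. The work goes in short steps, Python scripts to look and compute and a shell command to move; the robot and the scene stay as the last step left them, time stands still between calls to the robot, and variables do not carry over. Pictures are saved under pics/ and viewed, at most 14 in all, crops included, and the job is handed in when it is done.

```bash
ls; mkdir -p pics
cat > h.py <<'E'
import numpy as np, cv2
from bench import ctrl
from scipy.spatial.transform import Rotation as R
def cam(n):
    d=ctrl.get_image(n); d['f']=d['image'].shape[0]/2/np.tan(np.radians(d['fov_y'])/2)
    d['R']=R.from_rotvec(d['rvec']).as_matrix(); d['c']=-d['R'].T@np.array(d['tvec']); return d
def ray(d,u,v,z):
    r=d['R'].T@np.array([(u-d['cx'])/d['f'],(v-d['cy'])/d['f'],1]); return d['c']+r*(z-d['c'][2])/r[2]
def cloud(d):
    h,w=d['depth'].shape; v,u=np.mgrid[:h,:w]; z=d['depth']
    p=np.stack([(u-d['cx'])/d['f']*z,(v-d['cy'])/d['f']*z,z],-1)-np.array(d['tvec'])
    return p@d['R']
def proj(d,p):
    q=d['R']@np.array(p)+np.array(d['tvec']); return q[:2]/q[2]*d['f']+[d['cx'],d['cy']]
def save(d,n,box=None,s=1):
    im=d['image'][:,:,::-1]
    if box: im=im[box[1]:box[3],box[0]:box[2]]
    cv2.imwrite('pics/'+n,cv2.resize(im,None,fx=s,fy=s,interpolation=cv2.INTER_CUBIC))
E
python3 - <<'E'
from h import *
s=ctrl.get_state();print({k:np.round(v,3) for k,v in s.items()})
for n in('scene','top'):
    d=cam(n);save(d,n+'0.png',s=1.5);print(n,d['c'].round(3),d['f'],d['R'].round(2).tolist())
E
```

```text
pics
{'time': np.float64(0.0), 'joint_positions': array([ 1.228,  0.322, -0.07 ,  1.452,  0.023,  1.371, -0.057]), 'qd': array([-0.002, -0.001,  0.   , -0.   , -0.   , -0.002, -0.001]), 'joint_torque': array([ 0.0000e+00, -4.9128e+01, -4.0400e-01, -3.1253e+01, -6.4000e-02,
        4.4000e-02,  0.0000e+00]), 'position': array([ 0.227, -0.609,  0.221]), 'tool_rot': array([-3.09e+00, -5.57e-01,  1.00e-03]), 'ft_force': array([-0.107,  0.141, -1.101]), 'torque': array([ 0.038, -0.008, -0.005]), 'grip_force': np.float64(0.0), 'grip_width': np.float64(1.002)}
scene [-0.522  0.273  0.79 ] 362.5922443885269 [[-0.3, -0.95, 0.02], [-0.49, 0.13, -0.86], [0.82, -0.27, -0.51]]
top [ 0.27  -0.054  1.44 ] 404.5528378989075 [[-0.05, -1.0, 0.0], [-0.98, 0.04, -0.2], [0.2, -0.01, -0.98]]
```

View pics/scene0.png

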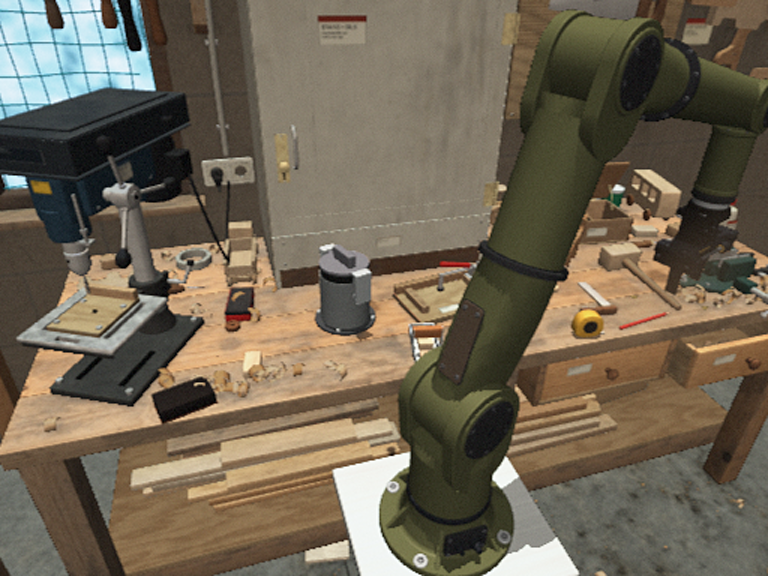

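View pics/top0.png

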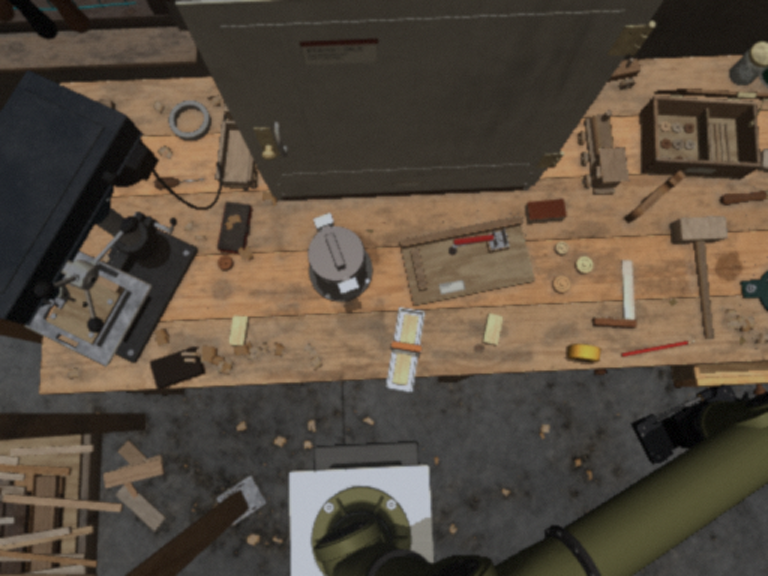

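The scene view has the tub at about (345,290). The top view shows the tub and cap at (337,255), the tray at (405,350) and loose blanks at (239,331) and (493,330). The tape is at (583,353) and the sanding block at (178,368). Next I'll take a closer crop and measure.

Run:
```python
from h import *
d=cam('top');save(d,'c1.png',(90,125,350,270),3);P=cloud(d)
hsv=cv2.cvtColor(d['image'],cv2.COLOR_RGB2HSV)
for u,v in[(159,220),(328,220),(270,220),(270,250),(270,232),(272,208),(222,170),(215,147),(231,190),(158,228),(300,220)]:
    print((u,v),hsv[v,u],P[v,u].round(3))
s=cam('scene');Ps=cloud(s)
m=(Ps[...,2]>.155)&(Ps[...,2]<.25)&(np.hypot(Ps[...,0]-.6,Ps[...,1]-.05)<.2)
print(np.median(Ps[m],0), m.sum())
m=(P[...,2]>.1)&(P[...,2]<.25)&(np.hypot(P[...,0]-.6,P[...,1]-.05)<.2)
print(np.median(P[m],0), m.sum())
```

```text
(159, 220) [ 23  74 185] [0.474 0.269 0.02 ]
(328, 220) [ 24  68 184] [ 0.447 -0.326  0.026]
(270, 220) [ 23  74 182] [ 0.456 -0.122  0.024]
(270, 250) [ 30  54 183] [ 0.351 -0.117  0.024]
(270, 232) [ 12 153 150] [ 0.408 -0.117  0.079]
(272, 208) [ 15   8 135] [ 0.501 -0.133  0.008]
(222, 170) [  4  18 113] [0.599 0.03  0.198]
(215, 147) [103  12 194] [0.685 0.052 0.172]
(231, 190) [111  17 198] [0.539 0.004 0.174]
(158, 228) [ 21  80 182] [0.447 0.273 0.016]
(300, 220) [ 15  91 138] [ 0.454 -0.231 -0.   ]
[0.77628655 0.03803934 0.18408674] 1607
[0.64147908 0.0318813  0.16767632] 2236
```

View pics/c1.png

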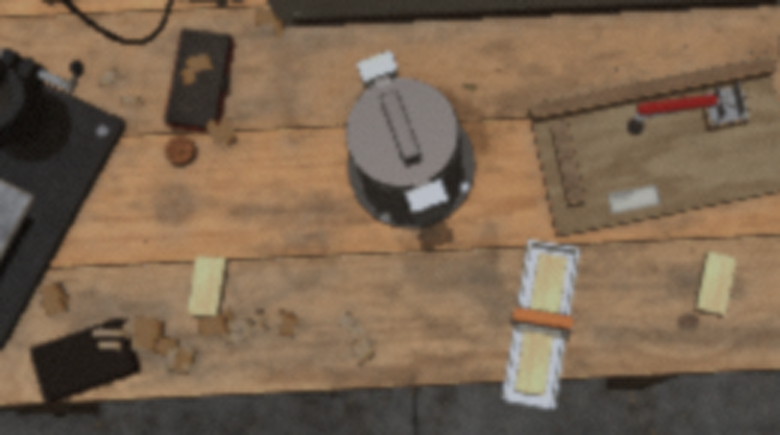

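The crop shows the cap bar near (402,127), the keepers at (378,66) and (427,194), the tray with its orange handle at (541,320), and loose blanks at (207,286) and (716,283). I only see two loose ones. Now the precise measurements.

```bash
cat >> h.py <<'E'
def comps(m,amin=15):
    n,l,st,_=cv2.connectedComponentsWithStats(m.astype(np.uint8))
    return [l==i for i in range(1,n) if st[i,4]>=amin]
def rect(xy):
    (c,s,a)=cv2.minAreaRect((np.asarray(xy)[:,:2]*1000).astype(np.float32))
    if s[0]<s[1]: s=(s[1],s[0]);a+=90
    return np.round(c,1),np.round(s,1),round((a+90)%180-90,1)
def blanks(d,z=.02):
    hsv=cv2.cvtColor(d['image'],cv2.COLOR_RGB2HSV);P=cloud(d)
    m=(hsv[...,0]>=19)&(hsv[...,0]<=35)&(hsv[...,1]>40)&(hsv[...,1]<110)&(hsv[...,2]>140)&(P[...,0]>.28)&(P[...,0]<.75)&(abs(P[...,1])<.8)
    o=[]
    for c in comps(m,25):
        v,u=np.nonzero(c);q=[ray(d,a,b,z) for a,b in zip(u,v)];o.append((rect(q),len(u),np.median(P[c],0).round(3),(u.mean().round(1),v.mean().round(1))))
    return o
E
python3 - <<'E'
from h import *
for n in('top','scene'):
    d=cam(n);P=cloud(d);print(n)
    for b in blanks(d):print('blank',*b)
    hsv=cv2.cvtColor(d['image'],cv2.COLOR_RGB2HSV)
    near=np.hypot(P[...,0]-.61,P[...,1]-.03)<.14
    m=near&(P[...,2]>.187)&(P[...,2]<.21); print('bar',m.sum(),P[m].mean(0).round(4),rect(P[m]),np.median(P[m][:,2]))
    m=near&(hsv[...,1]<45)&(hsv[...,2]>165)&(P[...,2]>.1)
    for c in comps(m):
        v,u=np.nonzero(c);zt=np.median(P[c][:,2]);q=[ray(d,a,b,.171) for a,b in zip(u,v)];print('keeper',zt.round(4),np.mean(q,0).round(4),rect(q))
    t=(hsv[...,0]<=16)&(hsv[...,1]>120)&(np.hypot(P[...,0]-.41,P[...,1]+.12)<.06)&(P[...,2]>.05)
    if t.sum():print('handle',t.sum(),np.median(P[t][:,2]),P[t].mean(0).round(4),rect(P[t]))
    t=(abs(P[...,0]-.41)<.14)&(abs(P[...,1]+.12)<.07)&(P[...,2]>.004)
    print('tray',t.sum(),rect(P[t]))
    w=t&(P[...,2]>.0225)&(hsv[...,1]<40)
    if n=='top':
        for r in range(195,265): 
            i=[c for c in range(255,290) if t[r,c]]
            if i and (r<212 or r>250): print(r,i[0],i[-1],[int(1000*P[r,c,2]) for c in i])
E
```

```text
top
blank (array([ 597.5, -562.2]), array([38.9, 36.7]), 20.0) 93 [ 0.599 -0.565  0.013] (np.float64(389.5), np.float64(175.8))
blank (array([ 451.5, -330.2]), array([69.2, 36.5]), -15.7) 191 [ 0.451 -0.329  0.021] (np.float64(328.6), np.float64(218.8))
blank (array([475.4, 272.5]), array([68.3, 35.8]), -8.5) 193 [0.475 0.272 0.021] (np.float64(158.1), np.float64(219.8))
blank (array([ 460.3, -131.1]), array([65.6, 32.5]), -11.3) 169 [ 0.459 -0.131  0.025] (np.float64(272.3), np.float64(218.9))
blank (array([ 368.6, -109. ]), array([70.8, 32.3]), -11.9) 188 [ 0.368 -0.109  0.025] (np.float64(267.5), np.float64(245.3))
bar 147 [0.6115 0.0265 0.1955] (array([612.7,  26.7]), array([76.6, 20.9]), 18.2) 0.19560180592180532
keeper 0.172 [0.6874 0.0509 0.171 ] (array([687.7,  51.5]), array([37.3, 21.7]), -73.3)
keeper 0.1723 [0.5396 0.002  0.171 ] (array([539.8,   2.1]), array([35.4, 20.7]), -73.7)
handle 84 0.07980729851069523 [ 0.4122 -0.1197  0.08  ] (array([ 412.6, -119.4]), array([65. , 13.8]), 77.0)
tray 2074 (array([ 410.4, -119.8]), array([279.1, 139.1]), 0.4)
195 265 287 [7, 5, 8, 
[... 2794 characters left out ...]
.1))
blank (array([169.6, 311.2]), array([66.5, 19.1]), 88.7) 69 [ 0.618  0.336 -0.474] (np.float64(161.6), np.float64(313.3))
blank (array([-15.6, 228.2]), array([18.6, 12.2]), -56.1) 25 [ 0.517  0.185 -0.784] (np.float64(205.3), np.float64(369.4))
bar 79 [0.6074 0.0241 0.1944] (array([612.,  23.]), array([75.2, 20.8]), 19.9) 0.19561052662253123
keeper 0.1729 [0.6903 0.0491 0.171 ] (array([690.5,  47.6]), array([42.7, 20.7]), -67.2)
keeper 0.1725 [0.5422 0.0009 0.171 ] (array([542.7,   0.6]), array([38.6, 25.5]), -71.0)
handle 141 0.07402126361996979 [ 0.4093 -0.1209  0.0723] (array([ 412.2, -120.4]), array([64.1, 18.4]), 73.8)
tray 515 (array([ 461.7, -119.3]), array([179.3, 133.2]), -2.9)
```

```bash
cat >> h.py <<'E'
def to(p,yaw,tip=0,first=None):
    """shift/turn in tool axes (mm,deg) from now to TCP p, tool x at world yaw deg, then turned by tip deg about tool x"""
    s=ctrl.get_state();Rt=R.from_rotvec(s['tool_rot'])
    T=R.from_euler('z',yaw,degrees=True)*R.from_euler('x',180,degrees=True)*R.from_euler('x',tip,degrees=True)
    dp=Rt.inv().apply(np.array(p)-s['position'])*1000; dr=(Rt.inv()*T).as_rotvec(degrees=True)
    print('shift',dp.round(1),'turn',dr.round(1),'now yaw',np.degrees(np.arctan2(*Rt.as_matrix()[[1,0],0])).round(1)); 
def st():
    s=ctrl.get_state();print(round(s['time'],1),'p',np.round(s['position'],4),'F',np.round(s['ft_force'],1),'w',round(87*s['grip_width'],1),'gf',round(s['grip_force'],1),'q',np.round(s['joint_positions'],2))
E
python3 -c "
from h import *
to((.613,.0262,.26),18.2);to((.613,.0262,.169),18.2)
d=cam('top');P=cloud(d)
for z in (.1,.3,.5):
  m=(abs(P[...,2]-z)<.05)&(abs(P[...,1])<.15)&(P[...,0]>.66);print(z,P[m][:,0].min() if m.any() else None)
"
```

```text
shift [ 583.6 -460.3  -37.6] turn [-0.   0.   2.2] now yaw 20.4
shift [ 583.6 -460.2   53.4] turn [-0.   0.   2.2] now yaw 20.4
0.1 0.6707489790800678
0.3 0.7737505904485119
0.5 0.7597084500348249
```

```bash
python3 -m jog '[[[150,-120,-40,0,0,0,87],[583.6,-460.3,-40,0,0,2.2,87],[583.6,-460.3,-40,0,0,2.2,87],[583.6,-460.3,-40,0,0,2.2,87],[583.6,-460.3,-40,0,0,2.2,87],[583.6,-460.3,-40,0,0,2.2,87],[583.6,-460.3,-40,0,0,2.2,60],[583.6,-460.3,-40,0,0,2.2,60],[583.6,-460.3,-40,0,0,2.2,60],[583.6,-460.3,-40,0,0,2.2,60]]]' 50
python3 -c "
from h import *
to((.613,.0262,.169),18.2);st()"
```

```text
time: 1.35
position: [0.4866, -0.1812, 0.2525]
tool_rot: [3.101, 0.498, 0.001]
ft_force: [0.1, -1.4, 0.5]
grip_width: 0.737
grip_force: 0.0
shift [ 184.9 -157.5   83.4] turn [ 0.1 -0.   0. ] now yaw 18.2
1.4 p [ 0.4866 -0.1812  0.2525] F [ 0.1 -1.4  0.5] w 64.2 gf 0.0 q [ 0.74  0.05 -0.45  1.71  0.02  1.38 -0.96]
```

```bash
python3 -m jog '[[[184,-157,0,0,0,0,60],[184,-157,0,0,0,0,60],[184,-157,0,0,0,0,60],[184,-157,0,0,0,0,60],[184,-157,0,0,0,0,60],[184,-157,0,0,0,0,60],[184,-157,0,0,0,0,60],[184,-157,0,0,0,0,60]]]'
python3 -c "
from h import *
to((.613,.0262,.169),18.2);st()"
```

```text
time: 2.15
position: [0.6112, 0.0219, 0.2519]
tool_rot: [3.101, 0.495, -0.001]
ft_force: [0.7, -0.5, -0.5]
grip_width: 0.693
grip_force: 0.0
shift [ 3.1 -3.6 82.8] turn [ 0.1  0.1 -0.1] now yaw 18.1
2.1 p [0.6112 0.0219 0.2519] F [ 0.7 -0.5 -0.5] w 60.3 gf 0.0 q [ 0.43  0.28 -0.62  1.49  0.17  1.42 -1.45]
```

```bash
python3 -m jog '[[[2,-3,30,0,0,0,50],[2,-3,60,0,0,0,50],[2,-3,75,0,0,0,50],[2,-3,81,0,0,0,50],[2,-3,81,0,0,0,50],[2,-3,81,0,0,0,50]]]'
python3 -c "
from h import *
to((.613,.0262,.169),18.2);st()"
```

```text
time: 2.75
position: [0.6133, 0.0269, 0.1725]
tool_rot: [3.102, 0.497, 0.003]
ft_force: [-0.2, 0.1, 0.3]
grip_width: 0.577
grip_force: 0.0
shift [-0.5  0.5  3.5] turn [ 0.  -0.1  0. ] now yaw 18.2
2.8 p [0.6133 0.0269 0.1725] F [-0.2  0.1  0.3] w 50.2 gf 0.0 q [ 0.41  0.33 -0.61  1.6   0.2   1.27 -1.49]
```

```bash
python3 -m jog '[[[0,0.5,3,0,0,0,40],[0,0.5,3,0,0,0,10],[0,0.5,3,0,0,0,10],[0,0.5,3,0,0,0,10],[0,0.5,3,0,0,0,10],[0,0.5,3,0,0,0,10],[0,0.5,3,0,0,0,10]]]' 55
python3 -c "
from h import *
st()"
```

```text
time: 3.45
position: [0.6129, 0.0259, 0.1682]
tool_rot: [3.101, 0.497, 0.001]
ft_force: [1.5, -2.8, 0.4]
grip_width: 0.22
grip_force: 55.0
3.5 p [0.6129 0.0259 0.1682] F [ 1.5 -2.8  0.4] w 19.2 gf 55.0 q [ 0.41  0.33 -0.61  1.6   0.2   1.27 -1.49]
```

```bash
python3 -m jog '[[[0,0,4,0,0,0,10],[0,0,8,0,0,0,10],[0,0,10,0,0,0,10],[0,0,10,0,0,0,10],[0,0,10,0,0,0,10]]]' 60
python3 -c "
from h import *
st()"
```

```text
time: 3.95
position: [0.613, 0.0259, 0.1604]
tool_rot: [3.1, 0.497, 0.002]
ft_force: [-3.9, -4.0, 12.8]
grip_width: 0.227
grip_force: 60.0
4.0 p [0.613  0.0259 0.1604] F [-3.9 -4.  12.8] w 19.7 gf 60.0 q [ 0.41  0.34 -0.61  1.61  0.2   1.25 -1.49]
```

```bash
python3 -m jog '[[[0,0,2.5,0,0,0,10],[0,0,2.5,0,0,0,10],[0,0,2.5,0,0,0,10]]]' 60
python3 -c "
from h import *
st()"
```

```text
time: 4.25
position: [0.613, 0.0258, 0.1583]
tool_rot: [3.1, 0.497, 0.002]
ft_force: [-3.7, -3.3, 14.0]
grip_width: 0.225
grip_force: 60.0
4.2 p [0.613  0.0258 0.1583] F [-3.7 -3.3 14. ] w 19.6 gf 60.0 q [ 0.41  0.34 -0.61  1.61  0.21  1.25 -1.49]
```

```bash
python3 -m jog '[[[0,0,0,0,0,-4,10],[0,0,0,0,0,-9,10],[0,0,0,0,0,-14,10],[0,0,0,0,0,-19,10],[0,0,0,0,0,-24,10],[0,0,0,0,0,-29,10],[0,0,0,0,0,-34,10],[0,0,0,0,0,-35,10],[0,0,0,0,0,-35,10]]]' 60
python3 -c "
from h import *
st();to((.613,.026,.22),18.2)"
```

```text
time: 5.15
position: [0.6148, 0.0278, 0.1591]
tool_rot: [2.807, 1.406, 0.009]
ft_force: [1.0, 0.0, 13.3]
grip_width: 0.222
grip_force: 60.1
5.2 p [0.6148 0.0278 0.1591] F [ 1.   0.  13.3] w 19.3 gf 60.1 q [ 0.49  0.36 -0.71  1.61  0.25  1.25 -0.91]
shift [ -2.3  -0.1 -60.9] turn [ 0.1 -0.3 35. ] now yaw 53.2
```

```bash
python3 -m jog '[[[-1,0,-5,0,0,0,10],[-1,0,-12,0,0,0,10],[-1,0,-20,0,0,0,10],[-1,0,-30,0,0,0,10],[-1,0,-45,0,0,0,10],[-1,0,-60,0,0,0,10],[-1,0,-75,0,0,0,10],[-1,0,-90,0,0,0,10],[-1,0,-90,0,0,0,10]]]' 60
python3 -c "
from h import *
st();to((.48,.12,.24),53.2);to((.48,.12,.04),53.2)
d=cam('top');save(d,'c2.png',(90,125,350,270),3)"
```

```text
time: 6.05
position: [0.6134, 0.0263, 0.2487]
tool_rot: [2.807, 1.407, 0.007]
ft_force: [0.6, -0.5, -2.2]
grip_width: 0.227
grip_force: 60.0
6.0 p [0.6134 0.0263 0.2487] F [ 0.6 -0.5 -2.2] w 19.7 gf 60.0 q [ 0.5   0.3  -0.72  1.49  0.2   1.42 -0.88]
shift [  -4.8 -163.     8. ] turn [ 0.2 -0.2  0. ] now yaw 53.2
shift [  -5.4 -163.8  208. ] turn [ 0.2 -0.2  0. ] now yaw 53.2
```

View pics/c2.png

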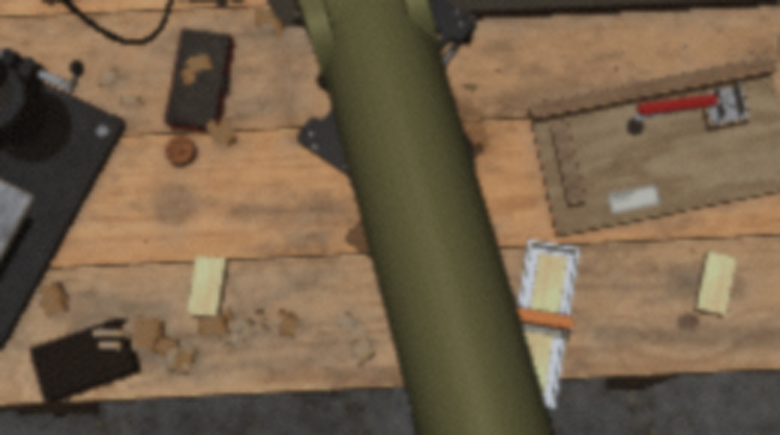

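The arm hides the cap, but the wrist force (-2.2 N) matches its weight, so it's being carried. The blanks and tray haven't moved. I'll lay the cap at (0.44, 0.07).

```bash
python3 -c "
from h import *
to((.44,.07,.24),0)"
```

```text
shift [ -68.2 -164.6    6.6] turn [ 0.1 -0.1 53.2] now yaw 53.2
```

```bash
python3 -m jog '[[[-10,-25,0,0,0,7,10],[-20,-50,0,0,0,14,10],[-30,-75,0,0,0,21,10],[-40,-100,0,0,0,28,10],[-50,-125,0,0,0,35,10],[-60,-145,0,0,0,42,10],[-68,-164,0,0,0,49,10],[-68,-164,0,0,0,53,10],[-68,-164,0,0,0,53,10],[-68,-164,0,0,0,53,10]]]' 60
python3 -c "
from h import *
st();to((.44,.07,.04),0)"
```

```text
time: 7.1
position: [0.4398, 0.0694, 0.2452]
tool_rot: [3.141, 0.009, -0.001]
ft_force: [1.1, 0.4, -3.4]
grip_width: 0.225
grip_force: 60.0
7.1 p [0.4398 0.0694 0.2452] F [ 1.1  0.4 -3.4] w 19.6 gf 60.0 q [ 0.56 -0.13 -0.7   1.87 -0.09  1.37 -1.68]
shift [  0.4  -0.7 205.2] turn [0.  0.  0.3] now yaw 0.3
```

```bash
python3 -m jog '[[[0,0,40,0,0,0,10],[0,0,80,0,0,0,10],[0,0,120,0,0,0,10],[0,0,150,0,0,0,10],[0,0,180,0,0,0,10],[0,0,200,0,0,0,10],[0,0,210,0,0,0,10],[0,0,215,0,0,0,10],[0,0,218,0,0,0,10],[0,0,218,0,0,0,10]]]' 60
python3 -c "
from h import *
st()"
```

```text
time: 8.1
position: [0.4405, 0.0696, 0.028]
tool_rot: [3.142, 0.007, 0.001]
ft_force: [0.8, 0.4, -2.0]
grip_width: 0.228
grip_force: 60.0
8.1 p [0.4405 0.0696 0.028 ] F [ 0.8  0.4 -2. ] w 19.9 gf 60.0 q [ 0.51  0.15 -0.75  2.13  0.13  0.91 -1.89]
```

```bash
python3 -m jog '[[[0,0,3,0,0,0,10],[0,0,5,0,0,0,10],[0,0,7,0,0,0,10],[0,0,7,0,0,0,10],[0,0,7,0,0,0,10]]]' 60
python3 -c "
from h import *
st()"
```

```text
time: 8.6
position: [0.4403, 0.0695, 0.0211]
tool_rot: [3.141, 0.007, 0.001]
ft_force: [-2.7, -0.2, 4.9]
grip_width: 0.227
grip_force: 60.0
8.6 p [0.4403 0.0695 0.0211] F [-2.7 -0.2  4.9] w 19.7 gf 60.0 q [ 0.5   0.16 -0.75  2.13  0.14  0.9  -1.9 ]
```

```bash
python3 -m jog '[[[0,0,-2,0,0,0,50],[0,0,-2,0,0,0,50],[0,0,-2,0,0,0,50],[0,0,-2,0,0,0,60],[0,0,-40,0,0,0,60],[0,0,-90,0,0,0,60],[0,0,-130,0,0,0,60],[0,0,-130,0,0,0,60],[0,0,-130,0,0,0,60]]]' 60
python3 -c "
from h import *
st();to((.412,-.1197,.15),78)"
```

```text
time: 9.5
position: [0.4405, 0.0694, 0.1514]
tool_rot: [3.141, 0.006, 0.004]
ft_force: [0.1, -0.4, -0.9]
grip_width: 0.689
grip_force: 0.0
9.5 p [0.4405 0.0694 0.1514] F [ 0.1 -0.4 -0.9] w 59.9 gf 0.0 q [ 0.57 -0.05 -0.76  2.   -0.04  1.17 -1.74]
shift [-29.3 189.    1.5] turn [  0.1  -0.1 -77.8] now yaw 0.2
```

```bash
python3 -m jog '[[[0,30,0,0,0,-8,60],[0,60,0,0,0,-16,60],[0,90,0,0,0,-24,60],[0,120,0,0,0,-32,60],[-10,150,0,0,0,-40,60],[-20,175,0,0,0,-48,60],[-29,189,0,0,0,-56,60],[-29,189,0,0,0,-64,60],[-29,189,0,0,0,-72,60],[-29,189,0,0,0,-78,60]]]'
python3 -m jog '[[[0,0,0,0,0,0,60],[0,0,0,0,0,0,60]]]'
python3 -c "
from h import *
st();to((.412,-.1197,.049),78)
for n in('top','scene'):
    d=cam(n);P=cloud(d)
    for b in blanks(d):
        if .01<b[2][2]<.03: print(n,*b)
    hsv=cv2.cvtColor(d['image'],cv2.COLOR_RGB2HSV)
    t=(hsv[...,0]<=16)&(hsv[...,1]>120)&(np.hypot(P[...,0]-.41,P[...,1]+.12)<.06)&(P[...,2]>.05)&(P[...,2]<.09)
    print(t.sum(),P[t].mean(0) if t.any() else 0)
"
```

```text
time: 10.5
position: [0.4103, -0.1193, 0.1486]
tool_rot: [-2.43, -1.986, 0.003]
ft_force: [0.9, 0.3, 0.1]
grip_width: 0.694
grip_force: 0.0
time: 10.7
position: [0.4109, -0.1193, 0.1493]
tool_rot: [-2.438, -1.978, 0.002]
ft_force: [0.4, 0.7, 0.4]
grip_width: 0.691
grip_force: 0.0
10.7 p [ 0.4109 -0.1193  0.1493] F [0.4 0.7 0.4] w 60.1 gf 0.0 q [ 0.71 -0.09 -0.46  2.05 -0.04  1.18  0.06]
shift [ -0.2   1.4 100.3] turn [-0.1 -0.   0.1] now yaw 78.1
top (array([ 596.9, -561. ]), array([37.2, 36.4]), -2.6) 94 [ 0.599 -0.565  0.014] (np.float64(389.4), np.float64(175.9))
top (array([ 451.2, -330.1]), array([70. , 36.4]), -15.7) 195 [ 0.451 -0.329  0.021] (np.float64(328.5), np.float64(219.0))
top (array([475.3, 272.5]), array([68.3, 35.5]), -8.8) 192 [0.475 0.272 0.021] (np.float64(158.1), np.float64(219.9))
0 0
scene (array([ 590.4, -561. ]), array([34.1, 32.9]), 74.8) 29 [ 0.596 -0.566  0.016] (np.float64(366.8), np.float64(189.9))
scene (array([ 631. , -193.9]), array([70. , 18.4]), 8.4) 29 [ 0.619 -0.194  0.021] (np.float64(281.8), np.float64(197.4))
scene (array([ 592.2, -166.6]), array([141.4,  52.2]), 10.5) 112 [ 0.564 -0.151  0.02 ] (np.float64(277.8), np.float64(205.8))
scene (array([477.5, 270.6]), array([69.4, 32.7]), -5.5) 114 [0.482 0.272 0.021] (np.float64(166.7), np.float64(239.5))
96 [ 0.41104187 -0.11188419  0.07222445]
```

```bash
python3 -m jog '[[[0,1,30,0,0,0,50],[0,1,60,0,0,0,50],[0,1,85,0,0,0,50],[0,1,100,0,0,0,50],[0,1,100,0,0,0,50],[0,1,100,0,0,0,5],[0,1,100,0,0,0,5],[0,1,100,0,0,0,5],[0,1,100,0,0,0,5],[0,1,100,0,0,0,5]]]' 60
python3 -c "
from h import *
st()"
```

```text
time: 11.8
position: [0.4132, -0.12, 0.0511]
tool_rot: [2.436, 1.981, 0.001]
ft_force: [0.8, -0.3, 1.0]
grip_width: 0.202
grip_force: 0.7
11.8 p [ 0.4132 -0.12    0.0511] F [ 0.8 -0.3  1. ] w 17.6 gf 0.7 q [ 0.7   0.04 -0.48  2.15  0.02  0.95 -0.  ]
```

```bash
python3 -m jog '[[[0,0,0,0,0,0,5],[0,0,0,0,0,0,5],[0,0,-5,0,0,0,5],[0,0,-15,0,0,0,5],[0,0,-30,0,0,0,5],[0,0,-55,0,0,0,5],[0,0,-85,0,0,0,5],[0,0,-120,0,0,0,5],[0,0,-150,0,0,0,5],[0,0,-150,0,0,0,5]]]' 60
python3 -c "
from h import *
st()
c=np.array([.613,.0262]);ty=np.array([-np.sin(np.radians(18.2)),np.cos(np.radians(18.2))])
p=c-ty*.145
to((.52,-.13,.28),48)
to((*p,.28),18.2)"
```

```text
time: 12.8
position: [0.4151, -0.1203, 0.2051]
tool_rot: [2.432, 1.978, 0.006]
ft_force: [0.3, 0.1, -2.9]
grip_width: 0.181
grip_force: 60.0
12.8 p [ 0.4151 -0.1203  0.2051] F [ 0.3  0.1 -2.9] w 15.8 gf 60.0 q [ 0.72 -0.14 -0.45  1.97 -0.06  1.29  0.08]
shift [ 11.8 105.2 -74.1] turn [ 0.5 -0.  30.2] now yaw 78.2
shift [ 58.  236.8 -73.2] turn [ 0.5 -0.1 60. ] now yaw 78.2
```

```bash
python3 -m jog '[[[0,0,-15,0,0,0,5],[0,0,-35,0,0,0,5],[1,10,-55,0,0,3,5],[3,30,-75,0,0,8,5],[6,55,-75,0,0,14,5],[12,80,-75,0,0,21,5],[18,105,-75,0,0,28,5],[26,130,-75,0,0,35,5],[34,155,-75,0,0,41,5],[40,175,-75,0,0,46,5]]]' 60
python3 -m jog '[[[0,0,0,0,0,0,5],[0,0,0,0,0,0,5]]]' 60
python3 -c "
from h import *
st()
c=np.array([.613,.0262]);ty=np.array([-np.sin(np.radians(18.2)),np.cos(np.radians(18.2))])
to((*(c-ty*.135),.28),18.2)
d=cam('top');save(d,'c3.png',(150,100,340,260),4);d=cam('scene');save(d,'s3.png',(150,100,350,270),4)"
```

```text
time: 13.8
position: [0.5926, -0.1158, 0.2736]
tool_rot: [-3.018, -0.866, 0.004]
ft_force: [0.1, -0.0, -3.7]
grip_width: 0.176
grip_force: 60.0
time: 14.0
position: [0.5913, -0.1159, 0.2738]
tool_rot: [-3.015, -0.874, 0.005]
ft_force: [-0.6, 0.3, -2.4]
grip_width: 0.181
grip_force: 60.0
14.0 p [ 0.5913 -0.1159  0.2738] F [-0.6  0.3 -2.4] w 15.7 gf 60.0 q [ 0.59  0.24 -0.53  1.48  0.12  1.46 -0.95]
shift [61.3 22.4 -6.4] turn [-0.1  0.1 14.1] now yaw 32.3
```

View pics/s3.png

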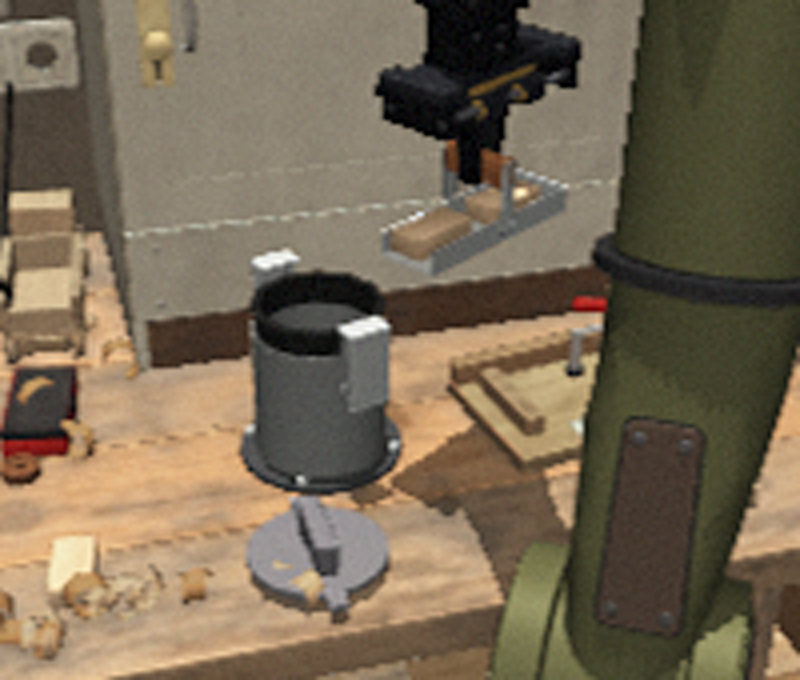

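The scene shows the tray held level with both blanks on it and its open lip facing the tub at crop (318,330). The tub is open, and the cap lies on the bench at (318,555). Next I'll bring the lip over the mouth.

```bash
python3 -m jog '[[[12,6,-4,0,0,4,5],[28,12,-6,0,0,8,5],[44,18,-6,0,0,12,5],[58,22,-6,0,0,14,5],[61,22.4,-6,0,0,14.1,5],[61,22.4,-6,0,0,14.1,5],[61,22.4,-6,0,0,14.1,5]]]' 60
python3 -c "
from h import *
st()
c=np.array([.613,.0262]);ty=np.array([-np.sin(np.radians(18.2)),np.cos(np.radians(18.2))])
to((*(c-ty*.125),.228),18.2)
"
```

```text
time: 14.8
position: [0.6548, -0.1032, 0.2816]
tool_rot: [3.102, 0.496, -0.001]
ft_force: [1.1, -0.3, -2.6]
grip_width: 0.183
grip_force: 60.0
14.8 p [ 0.6548 -0.1032  0.2816] F [ 1.1 -0.3 -2.6] w 15.9 gf 60.0 q [ 0.48  0.37 -0.5   1.31  0.18  1.51 -1.25]
shift [  0.8 -11.   53.6] turn [ 0.   0.1 -0. ] now yaw 18.2
```

```bash
python3 -m jog '[[[0,-4,15,0,0,0,5],[1,-8,32,0,0,0,5],[1,-11,46,0,0,0,5],[1,-11,53,0,0,0,5],[1,-11,53,0,0,0,5],[1,-11,53,0,0,0,5]]]' 60
python3 -m jog '[[[0,-2.3,-4,-2.5,0,0,5],[0,-4.7,-8,-5,0,0,5],[0,-7.3,-12,-7.5,0,0,5],[0,-10.1,-15.7,-10,0,0,5],[0,-13,-19.4,-12.5,0,0,5],[0,-16.2,-22.9,-15,0,0,5],[0,-16.2,-22.9,-15,0,0,5]]]' 60
python3 -c "
from h import *
st()
print(R.from_rotvec(ctrl.get_state()['tool_rot']).as_matrix().round(3).tolist())
d=cam('scene');save(d,'s4.png',(150,100,350,270),3)"
```

```text
time: 15.4
position: [0.6534, -0.0924, 0.2291]
tool_rot: [3.102, 0.494, 0.001]
ft_force: [-0.4, -0.4, -3.1]
grip_width: 0.181
grip_force: 60.0
time: 16.1
position: [0.6486, -0.0732, 0.2531]
tool_rot: [2.846, 0.46, 0.064]
ft_force: [0.4, 0.6, -2.7]
grip_width: 0.179
grip_force: 60.0
16.1 p [ 0.6486 -0.0732  0.2531] F [ 0.4  0.6 -2.7] w 15.5 gf 60.0 q [ 0.34  0.28 -0.5   1.5   0.4   1.36 -1.47]
[[0.949, 0.304, 0.084], [0.315, -0.917, -0.245], [0.003, 0.259, -0.966]]
```

View pics/s4.png

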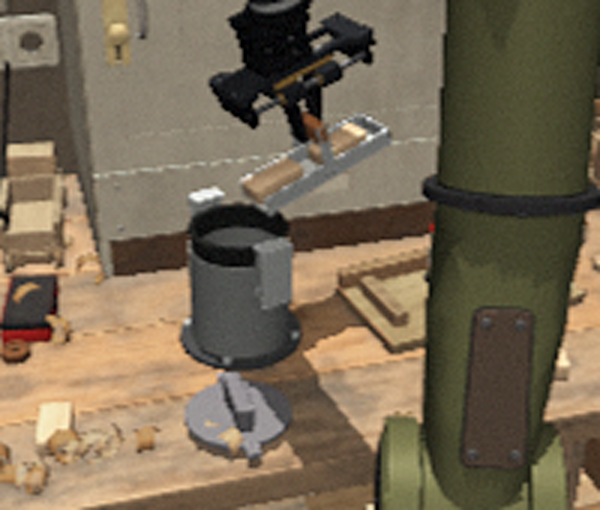

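```bash
python3 -c "
from h import *
d=cam('scene')
c=np.array([.613,.0262]);a=np.radians(18.2);ty=np.array([-np.sin(a),np.cos(a)]);tx=np.array([np.cos(a),np.sin(a)])
for s in(-.031,.031): print(((proj(d,(*(c-ty*.030+tx*s),.176))-[150,100])*3).round(1))
print(((proj(d,(*c,.16))-[150,100])*3).round(1))
"
```

```text
[270.1 218.3]
[243.  198.5]
[235.4 226.3]
```

The lip is where I expected it, over the mouth. Now tipping to 38°.

```bash
python3 -m jog '[[[0,-2.3,-4,-2.5,0,0,5],[0,-4.7,-8.1,-5,0,0,5],[0,-7.3,-12,-7.5,0,0,5],[0,-10.1,-15.7,-10,0,0,5],[0,-13,-19.4,-12.5,0,0,5],[0,-16.1,-22.9,-15,0,0,5],[0,-20,-27,-18,0,0,5],[0,-25.6,-31.9,-22,0,0,5],[0,-27,-33,-23,0,0,5],[0,-27,-33,-23,0,0,5]]]' 60
python3 -m jog '[[[0,0,0,0,0,0,5],[0,0,0,0,0,0,5],[0,0,0,0,0,0,5],[0,0,0,0,0,0,5],[0,0,0,0,0,0,5]]]' 60
python3 -c "
from h import *
st()
d=cam('scene');save(d,'s5.png',(150,100,350,270),3)
for n in ('top','scene'):
    for b in blanks(cam(n)):
        if -.01<b[2][2]<.4: print(n,*b)"
```

```text
time: 17.2
position: [0.6375, -0.0431, 0.2758]
tool_rot: [2.454, 0.393, 0.134]
ft_force: [0.2, 1.0, -2.5]
grip_width: 0.178
grip_force: 60.0
time: 17.7
position: [0.6374, -0.044, 0.2764]
tool_rot: [2.452, 0.391, 0.135]
ft_force: [0.4, 0.3, -2.2]
grip_width: 0.178
grip_force: 60.0
17.7 p [ 0.6374 -0.044   0.2764] F [ 0.4  0.3 -2.2] w 15.5 gf 60.0 q [ 0.1   0.25 -0.52  1.62  0.79  1.43 -1.83]
top (array([ 596.9, -562.4]), array([39.8, 37.2]), 87.4) 98 [ 0.599 -0.564  0.013] (np.float64(389.5), np.float64(175.9))
top (array([ 451.2, -330. ]), array([70.1, 36.9]), -15.1) 199 [ 0.451 -0.329  0.021] (np.float64(328.5), np.float64(218.9))
top (array([464. , 284.4]), array([56.3, 26.8]), 20.2) 85 [0.459 0.28  0.022] (np.float64(155.8), np.float64(223.7))
scene (array([ 590.4, -561. ]), array([34.1, 32.9]), 74.8) 26 [ 0.599 -0.567  0.015] (np.float64(367.0), np.float64(189.8))
scene (array([ 636.5, -195.2]), array([93.2, 39.6]), -24.2) 75 [ 0.635 -0.2    0.02 ] (np.float64(282.9), np.float64(196.0))
scene (array([775.9, 633.4]), array([150.5, 140.5]), -28.2) 781 [0.514 0.562 0.172] (np.float64(60.5), np.float64(209.1))
scene (array([ 590.4, -158. ]), array([141. ,  37.2]), 8.8) 87 [ 0.571 -0.149  0.02 ] (np.float64(276.0), np.float64(205.6))
scene (array([ 447.2, -340.1]), array([52. , 14.8]), -16.8) 25 [ 0.435 -0.338  0.022] (np.float64(336.6), np.float64(218.2))
scene (array([478. , 272.2]), array([70., 36.]), -5.5) 116 [0.484 0.272 0.021] (np.float64(166.7), np.float64(239.4))
```

View pics/s5.png

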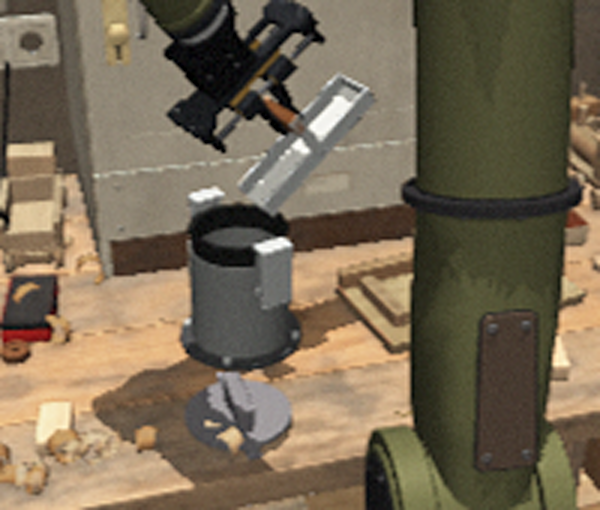

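The tray is tipped over the mouth at about (258,190) and is empty, and no stray blanks are visible. Next I level it and carry it back to its place.

```bash
python3 -c "
from h import *
c=np.array([.613,.0262]);a=np.radians(18.2);ty=np.array([-np.sin(a),np.cos(a)])
to((*(c-ty*.150),.30),18.2)"
```

```text
shift [-1.3 74.5 28.2] turn [38.   0.  -0.1] now yaw 18.1
```

```bash
python3 -m jog '[[[0,4,0,2,0,0,5],[0,14,4,7,0,0,5],[0,26,9,13,0,0,5],[0,38,14,19,0,0,5],[0,50,19,25,0,0,5],[-1,62,24,31,0,0,5],[-1,70,27,35,0,0,5],[-1,74.5,28,38,0,0,5],[-1,74.5,28,38,0,0,5],[-1,74.5,28,38,0,0,5]]]' 60
python3 -c "
from h import *
st();to((.414,-.12,.25),78)
d=cam('top');P=cloud(d);m=np.hypot(P[...,0]-.613,P[...,1]-.026)<.045
z=P[m][:,2];print(np.percentile(z,[5,25,50,75,95]).round(3));save(d,'c6.png',(150,100,340,260),4)"
```

```text
time: 18.85
position: [0.6599, -0.1161, 0.2996]
tool_rot: [3.102, 0.495, -0.001]
ft_force: [-0.0, 0.9, -2.7]
grip_width: 0.177
grip_force: 60.0
18.9 p [ 0.6599 -0.1161  0.2996] F [-0.   0.9 -2.7] w 15.4 gf 60.0 q [ 0.47  0.38 -0.47  1.26  0.17  1.54 -1.23]
shift [-234.9  -72.9   49.8] turn [  0.    0.1 -59.9] now yaw 18.1
[0.006 0.01  0.021 0.071 0.082]
```

View pics/c6.png

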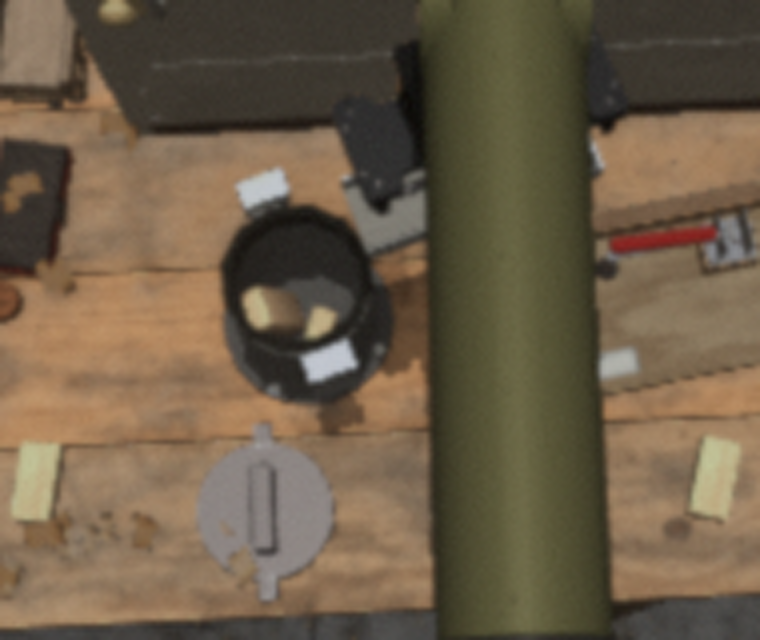

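Both tray blanks stand in the tub at about (260,305) and (320,322). The loose ones lie at (37,480) and (715,478). Now the tray goes back.

```bash
python3 -m jog '[[[-10,-3,0,0,0,-4,5],[-35,-10,5,0,0,-10,5],[-65,-20,12,0,0,-18,5],[-100,-30,20,0,0,-26,5],[-135,-42,28,0,0,-34,5],[-170,-54,38,0,0,-42,5],[-200,-63,45,0,0,-50,5],[-222,-70,50,0,0,-56,5],[-235,-73,50,0,0,-60,5],[-235,-73,50,0,0,-60,5]]]' 60
python3 -m jog '[[[0,0,0,0,0,0,5],[0,0,0,0,0,0,5]]]' 60
python3 -c "
from h import *
st();to((.414,-.12,.052),78)"
```

```text
time: 19.9
position: [0.4123, -0.1188, 0.2501]
tool_rot: [2.435, 1.981, -0.004]
ft_force: [1.2, 0.5, -2.1]
grip_width: 0.182
grip_force: 60.0
time: 20.1
position: [0.4149, -0.119, 0.2504]
tool_rot: [2.437, 1.981, 0.0]
ft_force: [-0.2, -0.2, -1.4]
grip_width: 0.18
grip_force: 60.0
20.1 p [ 0.4149 -0.119   0.2504] F [-0.2 -0.2 -1.4] w 15.7 gf 60.0 q [ 0.76 -0.16 -0.48  1.9  -0.07  1.39  0.09]
shift [ -1.1  -0.8 198.4] turn [0.1 0.  0.2] now yaw 78.2
```

```bash
python3 -m jog '[[[0,0,20,0,0,0,5],[0,0,60,0,0,0,5],[0,0,100,0,0,0,5],[0,0,140,0,0,0,5],[0,0,170,0,0,0,5],[0,0,185,0,0,0,5],[0,0,192,0,0,0,5],[0,0,196,0,0,0,5],[0,0,199,0,0,0,5],[0,0,199,0,0,0,5]]]' 60
python3 -m jog '[[[0,0,1,0,0,0,5],[0,0,1,0,0,0,5]]]' 60
python3 -c "
from h import *
st()"
```

```text
time: 21.1
position: [0.4147, -0.12, 0.0516]
tool_rot: [2.438, 1.98, 0.001]
ft_force: [-0.7, -0.3, -2.8]
grip_width: 0.182
grip_force: 60.0
time: 21.3
position: [0.4149, -0.1202, 0.0511]
tool_rot: [2.438, 1.979, 0.001]
ft_force: [-0.1, -0.8, 1.7]
grip_width: 0.18
grip_force: 60.0
21.3 p [ 0.4149 -0.1202  0.0511] F [-0.1 -0.8  1.7] w 15.7 gf 60.0 q [ 0.74  0.05 -0.52  2.15  0.03  0.95 -0.01]
```

```bash
python3 -m jog '[[[0,0,-1,0,0,0,30],[0,0,-1,0,0,0,45],[0,0,-1,0,0,0,50],[0,0,-1,0,0,0,50],[0,0,-20,0,0,0,50],[0,0,-60,0,0,0,50],[0,0,-100,0,0,0,50],[0,0,-120,0,0,0,60],[0,0,-120,0,0,0,60]]]' 30
python3 -c "
from h import *
st();to((.4513,-.3301,.15),-15.5)
for n in ('top','scene'):
    for b in blanks(cam(n)):
        if -.01<b[2][2]<.4: print(n,*b)"
```

```text
time: 22.2
position: [0.4163, -0.1206, 0.1734]
tool_rot: [2.434, 1.976, 0.004]
ft_force: [-0.2, -0.2, 0.7]
grip_width: 0.652
grip_force: 0.0
22.2 p [ 0.4163 -0.1206  0.1734] F [-0.2 -0.2  0.7] w 56.7 gf 0.0 q [ 0.76 -0.11 -0.5   2.01 -0.05  1.22  0.07]
shift [-197.8   77.2   24.2] turn [ 0.4 -0.2 93.6] now yaw 78.1
top (array([ 640.8, -509. ]), array([23. , 18.2]), -5.9) 26 [ 0.645 -0.511  0.014] (np.float64(373.6), np.float64(164.7))
top (array([ 597.8, -563.4]), array([37.7, 37.6]), -48.8) 96 [ 0.599 -0.566  0.013] (np.float64(389.5), np.float64(175.7))
top (array([623.5,  71.6]), array([34.2, 18.2]), 16.4) 44 [0.608 0.066 0.077] (np.float64(214.1), np.float64(176.8))
top (array([608.2,  17.3]), array([22.2, 21.5]), -2.6) 36 [0.594 0.014 0.079] (np.float64(229.1), np.float64(180.0))
top (array([ 451.4, -329.8]), array([69.7, 35.8]), -15.7) 193 [ 0.451 -0.329  0.021] (np.float64(328.5), np.float64(218.9))
top (array([475.5, 272.5]), array([68.7, 35.5]), -8.8) 192 [0.475 0.272 0.021] (np.float64(158.1), np.float64(219.8))
scene (array([ 590.4, -561. ]), array([34.1, 32.9]), 74.8) 29 [ 0.599 -0.567  0.015] (np.float64(366.8), np.float64(190.0))
scene (array([ 591.6, -173.6]), array([158.5,  86.8]), -3.1) 187 [ 0.594 -0.176  0.02 ] (np.float64(280.3), np.float64(202.4))
scene (array([775.4, 633.2]), array([150.5, 140.2]), -27.8) 775 [0.514 0.562 0.172] (np.float64(60.7), np.float64(209.1))
scene (array([477.7, 272.2]), array([69.4, 36. ]), -5.5) 113 [0.483 0.272 0.021] (np.float64(166.8), np.float64(239.4))
```

```bash
python3 -m jog '[[[-20,8,0,0,0,8,60],[-45,18,0,0,0,16,60],[-75,30,0,0,0,24,60],[-110,42,0,0,0,32,60],[-145,56,0,0,0,40,60],[-175,68,10,0,0,48,60],[-198,77,24,0,0,56,60],[-198,77,24,0,0,64,60],[-198,77,24,0,0,72,60],[-198,77,24,0,0,80,60]]]'
python3 -m jog '[[[0,0,0,0,0,8,60],[0,0,0,0,0,13.6,60],[0,0,0,0,0,13.6,60],[0,0,0,0,0,13.6,60]]]'
python3 -c "
from h import *
st();to((.4513,-.3301,.004),-15.5)
for n in ('top','scene'):
    for b in blanks(cam(n)):
        if -.01<b[2][2]<.03 and b[2][0]<.55: print(n,*b)"
```

```text
time: 23.3
position: [0.4475, -0.3287, 0.1433]
tool_rot: [-3.138, 0.06, 0.006]
ft_force: [0.4, 0.2, -0.9]
grip_width: 0.688
grip_force: 0.0
time: 23.7
position: [0.448, -0.3289, 0.1446]
tool_rot: [-3.112, 0.418, 0.004]
ft_force: [0.3, -0.5, -0.3]
grip_width: 0.686
grip_force: 0.0
23.7 p [ 0.448  -0.3289  0.1446] F [ 0.3 -0.5 -0.3] w 59.7 gf 0.0 q [ 0.84  0.19 -0.28  1.78  0.06  1.18 -1.3 ]
shift [  3.8   0.4 140.6] turn [-0.1  0.1  0.2] now yaw -15.3
top (array([475.4, 272.5]), array([68.8, 36.1]), -9.5) 194 [0.474 0.272 0.021] (np.float64(158.1), np.float64(219.9))
scene (array([477.5, 270.4]), array([68.2, 32.3]), -5.5) 105 [0.481 0.271 0.021] (np.float64(166.9), np.float64(239.5))
```

```bash
python3 -m jog '[[[3,0.5,40,0,0,0,60],[3,0.5,85,0,0,0,60],[3,0.5,120,0,0,0,60],[3,0.5,135,0,0,0,60],[3,0.5,140,0,0,0,60],[3,0.5,140,0,0,0,15],[3,0.5,140,0,0,0,15],[3,0.5,140,0,0,0,15],[3,0.5,140,0,0,0,15],[3,0.5,140,0,0,0,15]]]' 30
python3 -m jog '[[[0,0,0,0,0,0,15],[0,0,0,0,0,0,15],[0,0,-10,0,0,0,15],[0,0,-50,0,0,0,15],[0,0,-100,0,0,0,15],[0,0,-150,0,0,0,15],[0,0,-200,0,0,0,15],[0,0,-240,0,0,0,15],[0,0,-240,0,0,0,15]]]' 30
python3 -c "
from h import *
st();to((.613,.0262,.25),18.2);to((.613,.0262,.25),-71.8);"
```

```text
time: 24.8
position: [0.4523, -0.3314, 0.0075]
tool_rot: [3.112, -0.422, 0.003]
ft_force: [-0.8, -0.7, 4.9]
grip_width: 0.399
grip_force: 30.0
time: 25.7
position: [0.4543, -0.3324, 0.2537]
tool_rot: [3.107, -0.421, 0.017]
ft_force: [0.1, 0.0, 0.0]
grip_width: 0.396
grip_force: 30.0
25.7 p [ 0.4543 -0.3324  0.2537] F [0.1 0.  0. ] w 34.5 gf 30.0 q [ 0.84  0.13 -0.28  1.63  0.04  1.38 -1.29]
shift [  57.4 -387.9    2.5] turn [  0.5  -0.6 -33.6] now yaw -15.4
shift [  57.4 -387.9    2.5] turn [-0.1 -0.7 56.3] now yaw -15.4
```

```bash
python3 -m jog '[[[5,-40,0,0,0,-4,15],[12,-85,0,0,0,-8,15],[20,-130,0,0,0,-12,15],[27,-175,0,0,0,-16,15],[34,-220,0,0,0,-20,15],[40,-265,0,0,0,-24,15],[46,-310,0,0,0,-28,15],[52,-350,0,0,0,-31,15],[57,-380,0,0,0,-33.6,15],[57,-380,0,0,0,-33.6,15]]]' 30
python3 -m jog '[[[0,0,0,0,0,0,15],[0,0,0,0,0,0,15],[0,0,0,0,0,0,15]]]' 30
python3 -c "
from h import *
st();to((.6155,.0186,.1),18.2)"
```

```text
time: 26.7
position: [0.6077, 0.027, 0.2454]
tool_rot: [-3.096, -0.509, 0.0]
ft_force: [0.1, -0.0, -0.4]
grip_width: 0.399
grip_force: 30.0
time: 27.0
position: [0.6074, 0.0184, 0.2459]
tool_rot: [3.102, 0.491, -0.001]
ft_force: [-0.0, -0.4, -0.4]
grip_width: 0.401
grip_force: 30.0
27.0 p [0.6074 0.0184 0.2459] F [-0.  -0.4 -0.4] w 34.9 gf 30.0 q [ 0.42  0.27 -0.6   1.51  0.15  1.41 -1.44]
shift [  7.9   2.2 145.9] turn [ 0.   0.  -0.2] now yaw 18.0
```

```bash
python3 -m jog '[[[8,2,25,0,0,0,15],[8,2,55,0,0,0,15],[8,2,80,0,0,0,15],[8,2,105,0,0,0,15],[8,2,125,0,0,0,15],[8,2,138,0,0,0,15],[8,2,142,0,0,0,15],[8,2,142,0,0,0,15]]]' 30
python3 -c "
from h import *
st()"
```

```text
time: 27.8
position: [0.6159, 0.0204, 0.1041]
tool_rot: [3.102, 0.494, -0.0]
ft_force: [0.3, -0.0, -0.1]
grip_width: 0.395
grip_force: 30.0
27.8 p [0.6159 0.0204 0.1041] F [ 0.3 -0.  -0.1] w 34.3 gf 30.0 q [ 0.39  0.39 -0.57  1.66  0.23  1.16 -1.5 ]
```

Release and rise, then look into the tub from above, moving towards the second loose blank.

```bash
python3 -m jog '[[[0,0,0,0,0,0,48],[0,0,0,0,0,0,48],[0,0,0,0,0,0,48],[0,0,-20,0,0,0,48],[0,0,-60,0,0,0,48],[0,0,-110,0,0,0,48],[0,0,-150,0,0,0,60],[0,0,-150,0,0,0,60]]]' 30
python3 -c "
from h import *
st();to((.475,.2725,.22),-9);to((.475,.2725,.22),171)"
```

```text
time: 28.6
position: [0.6194, 0.0218, 0.2619]
tool_rot: [3.1, 0.495, 0.02]
ft_force: [-0.4, -0.3, -0.5]
grip_width: 0.641
grip_force: 0.0
28.6 p [0.6194 0.0218 0.2619] F [-0.4 -0.3 -0.5] w 55.8 gf 0.0 q [ 0.41  0.28 -0.6   1.47  0.16  1.43 -1.45]
shift [ -59.6 -283.3   40. ] turn [ 0.1 -0.7 27.2] now yaw 18.2
shift [ -59.6 -283.3   40. ] turn [ 1.000e+00  1.000e-01 -1.528e+02] now yaw 18.2
```

```bash
python3 -m jog '[[[-6,-28,0,0,0,3,60],[-12,-58,5,0,0,6,60],[-20,-95,10,0,0,9,60],[-28,-135,15,0,0,13,60],[-36,-170,20,0,0,16,60],[-44,-205,25,0,0,19,60],[-52,-245,32,0,0,23,60],[-60,-283,38,0,0,27,60],[-60,-283,38,0,0,27,60],[-60,-283,38,0,0,27,60]]]' 30
python3 -m jog '[[[0,0,0,0,0,0,60],[0,0,0,0,0,0,60]]]'
python3 -c "
from h import *
st();to((.475,.2725,.006),-9)
for n in ('top','scene'):
    for b in blanks(cam(n)):
        if -.01<b[2][2]<.2 and b[2][0]<.7: print(n,*b)
d=cam('top');save(d,'c7.png',(150,100,340,260),4)"
```

```text
time: 29.6
position: [0.4701, 0.2718, 0.2159]
tool_rot: [3.132, -0.237, 0.0]
ft_force: [-1.0, 0.2, 0.2]
grip_width: 0.692
grip_force: 0.0
time: 29.8
position: [0.4718, 0.2696, 0.216]
tool_rot: [3.131, -0.247, 0.0]
ft_force: [-0.4, -0.2, 0.2]
grip_width: 0.688
grip_force: 0.0
29.8 p [0.4718 0.2696 0.216 ] F [-0.4 -0.2  0.2] w 59.8 gf 0.0 q [ 0.1   0.15 -0.73  1.71  0.11  1.32 -2.38]
shift [  2.6  -3.5 210. ] turn [ 0. -0. -0.] now yaw -9.0
top (array([665.9,  20.3]), array([31.6, 14.6]), -78.0) 33 [0.648 0.02  0.079] (np.float64(227.3), np.float64(164.8))
top (array([ 640.4, -509.4]), array([22.6, 18.6]), -2.6) 25 [ 0.645 -0.511  0.016] (np.float64(373.6), np.float64(164.8))
top (array([ 597.8, -563.4]), array([37.7, 37.6]), -48.8) 94 [ 0.599 -0.564  0.014] (np.float64(389.5), np.float64(175.8))
top (array([622.4,  71.2]), array([34.2, 18.2]), 16.4) 44 [0.608 0.066 0.077] (np.float64(214.2), np.float64(176.8))
top (array([608.2,  17.3]), array([22.2, 21.5]), -2.6) 36 [0.594 0.014 0.079] (np.float64(229.1), np.float64(180.0))
scene (array([ 590.4, -561. ]), array([34.1, 32.9]), 74.8) 28 [ 0.598 -0.566  0.014] (np.float64(367.0), np.float64(190.1))
scene (array([ 629.8, -196.9]), array([107.7,  47.7]), -25.4) 102 [ 0.635 -0.205  0.021] (np.float64(284.3), np.float64(196.4))
scene (array([775.3, 633. ]), array([150.6, 140.5]), -27.7) 775 [0.514 0.562 0.172] (np.float64(60.7), np.float64(209.1))
scene (array([ 587.7, -158.7]), array([143.2,  43.8]), 8.6) 95 [ 0.57 -0.15  0.02] (np.float64(276.6), np.float64(205.7))
scene (array([497. , 268.4]), array([35.6, 27.2]), 74.3) 57 [0.496 0.269 0.021] (np.float64(167.2), np.float64(236.5))
```

View pics/c7.png

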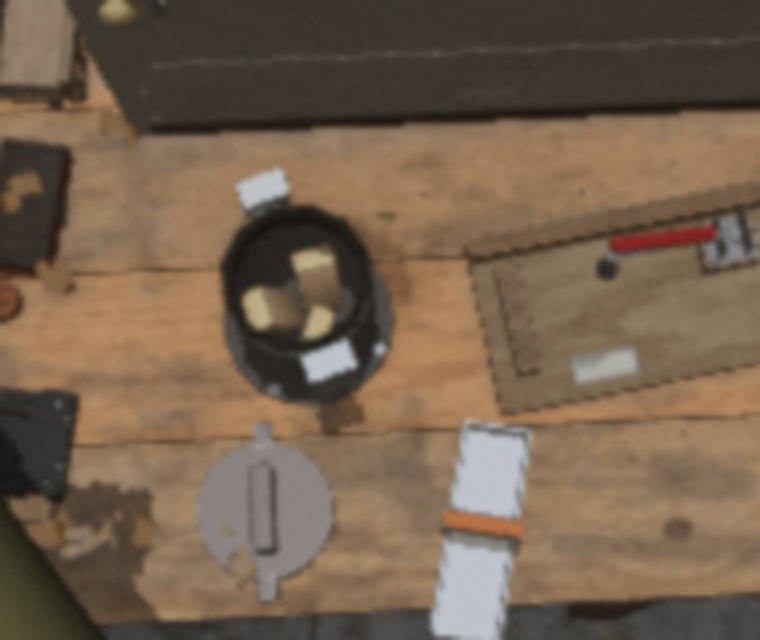

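Three blanks now stand in the tub at (268,310), (318,270) and (320,322). The tray stands empty and flat at (483,530). Now the second loose blank.

```bash
python3 -m jog '[[[2,-3,40,0,0,0,60],[2,-3,85,0,0,0,60],[2,-3,130,0,0,0,60],[2,-3,170,0,0,0,60],[2,-3,195,0,0,0,60],[2,-3,209,0,0,0,60],[2,-3,209,0,0,0,60],[2,-3,209,0,0,0,15],[2,-3,209,0,0,0,15],[2,-3,209,0,0,0,15]]]' 30
python3 -m jog '[[[0,0,0,0,0,0,15],[0,0,0,0,0,0,15],[0,0,0,0,0,0,15],[0,0,-10,0,0,0,15],[0,0,-50,0,0,0,15],[0,0,-100,0,0,0,15],[0,0,-150,0,0,0,15],[0,0,-200,0,0,0,15],[0,0,-240,0,0,0,15],[0,0,-240,0,0,0,15]]]' 30
python3 -c "
from h import *
st();to((.61,.035,.25),18.2);"
```

```text
time: 30.95
position: [0.4744, 0.2743, 0.0087]
tool_rot: [-3.131, 0.243, -0.004]
ft_force: [0.5, 0.2, -0.0]
grip_width: 0.501
grip_force: 0.0
time: 31.95
position: [0.4756, 0.2761, 0.2539]
tool_rot: [-3.127, 0.241, -0.016]
ft_force: [-0.3, -0.0, 0.7]
grip_width: 0.399
grip_force: 30.0
31.9 p [0.4756 0.2761 0.2539] F [-0.3 -0.   0.7] w 34.7 gf 30.0 q [ 0.11  0.14 -0.75  1.64  0.1   1.39 -2.38]
shift [169.8 217.7   4.3] turn [ -0.2  -0.6 -27. ] now yaw -8.8
```

```bash
python3 -m jog '[[[12,15,0,0,0,-2,15],[30,38,0,0,0,-5,15],[52,67,0,0,0,-9,15],[76,97,0,0,0,-13,15],[100,128,0,0,0,-17,15],[124,158,0,0,0,-21,15],[146,186,0,0,0,-24,15],[162,208,0,0,0,-26,15],[172,226,0,0,0,-27,15],[172,226,0,0,0,-27,15]]]' 30
python3 -m jog '[[[0,0,0,0,0,0,15],[0,0,0,0,0,0,15],[0,0,0,0,0,0,15]]]' 30
python3 -c "
from h import *
st();to((.613,.026,.107),18.2)"
```

```text
time: 32.95
position: [0.6087, 0.0197, 0.2458]
tool_rot: [3.103, 0.486, -0.003]
ft_force: [-0.3, -1.2, -0.0]
grip_width: 0.399
grip_force: 30.0
time: 33.25
position: [0.6078, 0.026, 0.2473]
tool_rot: [-3.101, -0.499, -0.0]
ft_force: [-0.6, -1.0, -0.7]
grip_width: 0.398
grip_force: 30.0
33.2 p [0.6078 0.026  0.2473] F [-0.6 -1.  -0.7] w 34.6 gf 30.0 q [ 0.41  0.27 -0.61  1.51  0.16  1.41 -1.45]
shift [  4.9   1.6 140.3] turn [-0.  -0.   0.1] now yaw 18.3
```

```bash
python3 -m jog '[[[5,1.5,25,0,0,0,15],[5,1.5,55,0,0,0,15],[5,1.5,80,0,0,0,15],[5,1.5,105,0,0,0,15],[5,1.5,125,0,0,0,15],[5,1.5,134,0,0,0,15],[5,1.5,136,0,0,0,15],[5,1.5,136,0,0,0,15]]]' 30
python3 -m jog '[[[0,0,0,0,0,0,48],[0,0,0,0,0,0,48],[0,0,0,0,0,0,48],[0,0,-20,0,0,0,48],[0,0,-60,0,0,0,48],[0,0,-110,0,0,0,48],[0,0,-150,0,0,0,60],[0,0,-150,0,0,0,60]]]' 30
python3 -c "
from h import *
st();to((.4403,.0695,.15),0)"
```

```text
time: 34.05
position: [0.6139, 0.0247, 0.1118]
tool_rot: [3.102, 0.496, 0.001]
ft_force: [-0.0, 0.2, -0.1]
grip_width: 0.397
grip_force: 30.0
time: 34.85
position: [0.6169, 0.025, 0.2687]
tool_rot: [3.1, 0.495, 0.019]
ft_force: [0.6, -0.3, 0.8]
grip_width: 0.645
grip_force: 0.0
34.9 p [0.6169 0.025  0.2687] F [ 0.6 -0.3  0.8] w 56.1 gf 0.0 q [ 0.41  0.28 -0.61  1.46  0.16  1.44 -1.45]
shift [-155.4  -97.7  116.5] turn [ 0.1 -0.7 18.1] now yaw 18.1
```

```bash
python3 -m jog '[[[-15,-9,0,0,0,2,60],[-40,-25,0,0,0,5,60],[-70,-44,5,0,0,9,60],[-105,-66,15,0,0,13,60],[-135,-85,25,0,0,16,60],[-155,-98,40,0,0,18,60],[-155,-98,60,0,0,18,60],[-155,-98,60,0,0,18,60],[-155,-98,60,0,0,18,60]]]' 30
python3 -c "
from h import *
st()
d=cam('top');save(d,'c8.png',(150,100,340,260),4);P=cloud(d);m=np.hypot(P[...,0]-.613,P[...,1]-.026)<.045
print(np.percentile(P[m][:,2],[5,25,50,75,90,97,100]).round(3))
for n in ('top','scene'):
    for b in blanks(cam(n)):
        if -.01<b[2][2]<.2 and b[2][0]<.7: print(n,*b)
"
```

```text
time: 35.75
position: [0.4358, 0.0689, 0.2013]
tool_rot: [3.142, 0.004, -0.0]
ft_force: [1.0, 0.6, 0.5]
grip_width: 0.692
grip_force: 0.0
35.8 p [0.4358 0.0689 0.2013] F [1.  0.6 0.5] w 60.2 gf 0.0 q [ 0.46 -0.11 -0.62  1.95 -0.07  1.28 -1.71]
[0.011 0.064 0.094 0.1   0.103 0.105 0.108]
top (array([635.1,  31. ]), array([74.6, 50.8]), -2.0) 215 [0.617 0.025 0.1  ] (np.float64(225.5), np.float64(172.2))
top (array([ 640.3, -511.2]), array([22.6, 21.8]), -2.6) 27 [ 0.644 -0.512  0.014] (np.float64(373.8), np.float64(164.6))
top (array([ 596.9, -562.7]), array([39.8, 37.2]), 87.4) 98 [ 0.598 -0.565  0.013] (np.float64(389.6), np.float64(175.9))
top (array([622.4,  71.2]), array([34.2, 18.2]), 16.4) 46 [0.608 0.066 0.078] (np.float64(214.1), np.float64(176.9))
scene (array([ 590.4, -561. ]), array([34.1, 32.9]), 74.8) 30 [ 0.597 -0.568  0.014] (np.float64(366.8), np.float64(189.9))
scene (array([ 595.7, -199.1]), array([146.2, 126.8]), 8.9) 317 [ 0.604 -0.196  0.02 ] (np.float64(283.7), np.float64(201.3))
scene (array([775. , 632.9]), array([151.1, 140.3]), -27.5) 788 [0.515 0.562 0.172] (np.float64(60.6), np.float64(209.2))
```

View pics/c8.png

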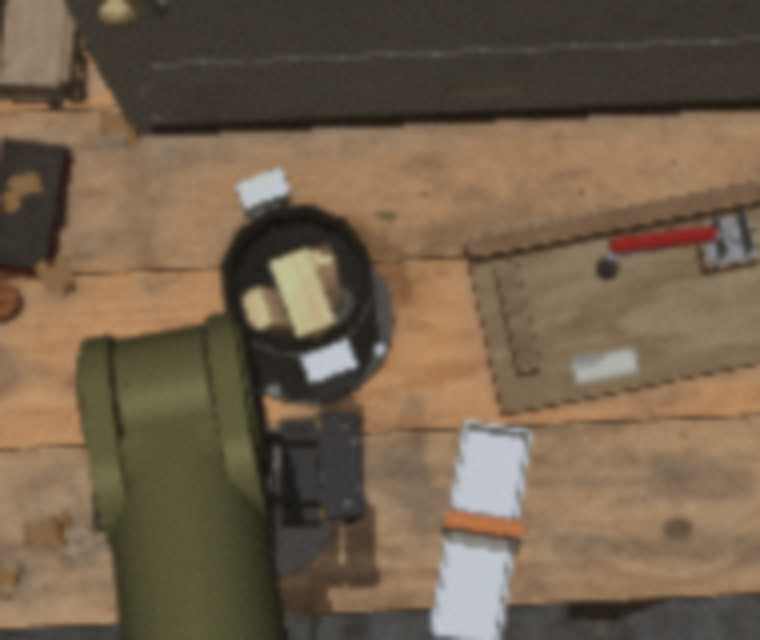

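All four blanks are in the tub, with tops at about 0.105 m or lower, well below the cap. Nothing loose remains, so I'll pick up the cap.

```bash
python3 -m jog '[[[4,-0.6,0,0,0,0,50],[4,-0.6,40,0,0,0,50],[4,-0.6,85,0,0,0,50],[4,-0.6,120,0,0,0,50],[4,-0.6,150,0,0,0,50],[4,-0.6,168,0,0,0,50],[4,-0.6,176,0,0,0,50],[4,-0.6,176,0,0,0,50]]]' 60
python3 -c "
from h import *
st();to((.4403,.0695,.0215),.3)"
```

```text
time: 36.7
position: [0.4396, 0.0698, 0.0245]
tool_rot: [-3.141, -0.004, 0.003]
ft_force: [-0.1, -0.2, 0.2]
grip_width: 0.574
grip_force: 0.0
36.7 p [0.4396 0.0698 0.0245] F [-0.1 -0.2  0.2] w 50.0 gf 0.0 q [ 0.42  0.14 -0.66  2.13  0.11  0.9  -1.87]
shift [0.7 0.3 3. ] turn [-0.   0.1 -0.2] now yaw 0.1
```

```bash
python3 -m jog '[[[0.7,0.3,2.5,0,0,0,10],[0.7,0.3,2.5,0,0,0,10],[0.7,0.3,2.5,0,0,0,10],[0.7,0.3,2.5,0,0,0,10],[0.7,0.3,2.5,0,0,0,10],[0.7,0.3,2.5,0,0,0,10],[0.7,0.3,2.5,0,0,0,10],[0.7,0.3,2.5,0,0,0,10]]]' 60
python3 -m jog '[[[0,0,-5,0,0,0,10],[0,0,-20,0,0,0,10],[0,0,-50,0,0,0,10],[0,0,-90,0,0,0,10],[0,0,-130,0,0,0,10],[0,0,-170,0,0,0,10],[0,0,-205,0,0,0,10],[0,0,-225,0,0,0,10],[0,0,-225,0,0,0,10],[0,0,-225,0,0,0,10]]]' 60
python3 -c "
from h import *
st();to((.613,.0262,.247),53.2)"
```

```text
time: 37.5
position: [0.4408, 0.0693, 0.0231]
tool_rot: [3.141, 0.004, 0.001]
ft_force: [-0.9, -1.1, 5.0]
grip_width: 0.226
grip_force: 60.0
time: 38.5
position: [0.4398, 0.0692, 0.2465]
tool_rot: [3.141, 0.004, -0.002]
ft_force: [0.4, 0.1, -3.5]
grip_width: 0.222
grip_force: 60.0
38.5 p [0.4398 0.0692 0.2465] F [ 0.4  0.1 -3.5] w 19.4 gf 60.0 q [ 0.48 -0.13 -0.63  1.87 -0.08  1.38 -1.7 ]
shift [173.1  43.5  -0.8] turn [ -0.    0.1 -53.1] now yaw 0.1
```

```bash
python3 -m jog '[[[12,3,0,0,0,-6,10],[32,8,0,0,0,-13,10],[57,14,0,0,0,-20,10],[83,21,0,0,0,-27,10],[109,27,0,0,0,-34,10],[133,34,0,0,0,-41,10],[155,39,0,0,0,-47,10],[168,42,0,0,0,-52,10],[173,43.5,0,0,0,-53.2,10],[173,43.5,0,0,0,-53.2,10]]]' 60
python3 -m jog '[[[0,0,0,0,0,0,10],[0,0,0,0,0,0,10],[0,0,0,0,0,0,10]]]' 60
python3 -c "
from h import *
st();to((.613,.0262,.18),53.2)"
```

```text
time: 39.5
position: [0.6128, 0.0261, 0.2452]
tool_rot: [-2.806, -1.407, 0.005]
ft_force: [-0.8, -0.6, -2.7]
grip_width: 0.227
grip_force: 60.0
time: 39.8
position: [0.6131, 0.0265, 0.2479]
tool_rot: [2.807, 1.41, -0.0]
ft_force: [-0.2, -0.2, -2.0]
grip_width: 0.223
grip_force: 60.0
39.8 p [0.6131 0.0265 0.2479] F [-0.2 -0.2 -2. ] w 19.4 gf 60.0 q [ 0.43  0.29 -0.64  1.49  0.18  1.42 -0.86]
shift [-0.3  0.1 67.9] turn [0.  0.  0.1] now yaw 53.3
```

```bash
python3 -m jog '[[[0,0,12,0,0,0,10],[0,0,28,0,0,0,10],[0,0,44,0,0,0,10],[0,0,56,0,0,0,10],[0,0,64,0,0,0,10],[0,0,70,0,0,0,10],[0,0,74,0,0,0,10],[0,0,74,0,0,0,10],[0,0,74,0,0,0,10]]]' 60
python3 -c "
from h import *
st()"
```

```text
time: 40.7
position: [0.614, 0.0263, 0.1742]
tool_rot: [2.807, 1.41, 0.001]
ft_force: [-0.3, 0.5, -2.5]
grip_width: 0.222
grip_force: 60.0
40.7 p [0.614  0.0263 0.1742] F [-0.3  0.5 -2.5] w 19.3 gf 60.0 q [ 0.43  0.34 -0.63  1.59  0.21  1.28 -0.88]
```

```bash
python3 -m jog '[[[0,0,4,0,0,0,10],[0,0,8,0,0,0,10],[0,0,12,0,0,0,10],[0,0,15,0,0,0,10],[0,0,16.5,0,0,0,10],[0,0,16.5,0,0,0,10],[0,0,16.5,0,0,0,10],[0,0,16.5,0,0,0,10]]]' 60
python3 -c "
from h import *
st();to((.613,.0262,.16),18.2)"
```

```text
time: 41.5
position: [0.6144, 0.0264, 0.1605]
tool_rot: [2.806, 1.409, 0.003]
ft_force: [-4.9, -1.2, 13.5]
grip_width: 0.22
grip_force: 60.0
41.5 p [0.6144 0.0264 0.1605] F [-4.9 -1.2 13.5] w 19.1 gf 60.0 q [ 0.43  0.35 -0.63  1.61  0.21  1.25 -0.88]
shift [-0.9 -1.   0.5] turn [ 0.1 -0.1 35.1] now yaw 53.3
```

```bash
python3 -m jog '[[[-0.5,-0.5,0.5,0,0,4,10],[-1,-1,0.5,0,0,9,10],[-1,-1,0.5,0,0,14,10],[-1,-1,0.5,0,0,19,10],[-1,-1,0.5,0,0,24,10],[-1,-1,0.5,0,0,29,10],[-1,-1,0.5,0,0,33,10],[-1,-1,0.5,0,0,35,10],[-1,-1,0.5,0,0,35,10],[-1,-1,0.5,0,0,35,10]]]' 60
python3 -c "
from h import *
st();print(ctrl.get_state()['torque']);to((.613,.0262,.17),18.2)"
```

```text
time: 42.5
position: [0.6152, 0.0269, 0.161]
tool_rot: [3.1, 0.502, 0.013]
ft_force: [0.1, 0.2, 12.4]
grip_width: 0.227
grip_force: 60.0
42.5 p [0.6152 0.0269 0.161 ] F [ 0.1  0.2 12.4] w 19.8 gf 60.0 q [ 0.36  0.33 -0.54  1.61  0.18  1.24 -1.47]
[0.11385605 0.35939049 0.22087636]
shift [-2.2 -0.  -9. ] turn [ 0.1 -0.4  0.2] now yaw 18.4
```

```bash
python3 -m jog '[[[-1,0,-3,0,0,0,10],[-1,0,-6,0,0,0,10],[-1,0,-9,0,0,0,10],[-1,0,-11,0,0,0,10],[-1,0,-13,0,0,0,10],[-1,0,-13,0,0,0,10],[-1,0,-13,0,0,0,10]]]' 60
python3 -c "
from h import *
st();print(ctrl.get_state()['torque'])"
```

```text
time: 43.2
position: [0.6145, 0.0266, 0.1702]
tool_rot: [-3.101, -0.501, -0.012]
ft_force: [9.1, 2.0, -4.3]
grip_width: 0.227
grip_force: 60.0
43.2 p [0.6145 0.0266 0.1702] F [ 9.1  2.  -4.3] w 19.8 gf 60.0 q [ 0.36  0.32 -0.54  1.6   0.17  1.26 -1.46]
[ 0.33912535 -1.6252695  -0.04047799]
```

```bash
python3 -m jog '[[[0,0,1.5,0,0,0,10],[0,0,1.5,0,0,0,10],[0,0,1.5,0,0,0,45],[0,0,1.5,0,0,0,45],[0,0,1.5,0,0,0,50],[0,0,-15,0,0,0,50],[0,0,-50,0,0,0,50],[0,0,-90,0,0,0,50],[0,0,-120,0,0,0,50]]]'
python3 -c "
from h import *
st();to((.5,-.25,.29),18.2)"
```

```text
time: 44.1
position: [0.6111, 0.0257, 0.2916]
tool_rot: [3.101, 0.501, 0.001]
ft_force: [0.5, 0.5, 0.2]
grip_width: 0.57
grip_force: 0.0
44.1 p [0.6111 0.0257 0.2916] F [0.5 0.5 0.2] w 49.6 gf 0.0 q [ 0.36  0.26 -0.55  1.43  0.13  1.49 -1.43]
shift [-192.2  226.8    1.6] turn [ 0.  -0.   0.1] now yaw 18.3
```

```bash
python3 -m jog '[[[-30,36,0,0,0,0,50],[-65,76,0,0,0,0,50],[-100,116,0,0,0,0,50],[-130,156,0,0,0,0,50],[-160,190,0,0,0,0,50],[-192,227,0,0,0,0,50],[-192,227,0,0,0,0,50],[-192,227,0,0,0,0,50],[-192,227,0,0,0,0,50],[-192,227,0,0,0,0,50]]]'
python3 -c "
from h import *
st()
for n in('top','scene'):
    d=cam(n);P=cloud(d)
    near=np.hypot(P[...,0]-.61,P[...,1]-.03)<.14
    m=near&(P[...,2]>.187)&(P[...,2]<.21); print('bar',m.sum(),P[m].mean(0).round(4),rect(P[m]),np.median(P[m][:,2]))
    m=(np.hypot(P[...,0]-.613,P[...,1]-.026)<.05)&(P[...,2]<.18);print('disc z',np.median(P[m][:,2]))
    save(d,n+'9.png',s=1.5)"
```

```text
time: 45.1
position: [0.5011, -0.2482, 0.2895]
tool_rot: [-3.1, -0.506, 0.0]
ft_force: [-0.4, 0.3, -0.1]
grip_width: 0.573
grip_force: 0.0
45.1 p [ 0.5011 -0.2482  0.2895] F [-0.4  0.3 -0.1] w 49.9 gf 0.0 q [ 0.74  0.12 -0.36  1.57  0.04  1.46 -0.87]
bar 148 [0.6117 0.0268 0.1955] (array([612.6,  27.3]), array([75.8, 20.8]), 19.3) 0.1954721436174191
disc z 0.1662812857640063
bar 82 [0.6076 0.0244 0.1941] (array([611.7,  22.8]), array([75.5, 22.2]), 20.8) 0.19458328210208498
disc z -0.4698264272913459
```

View pics/top9.png

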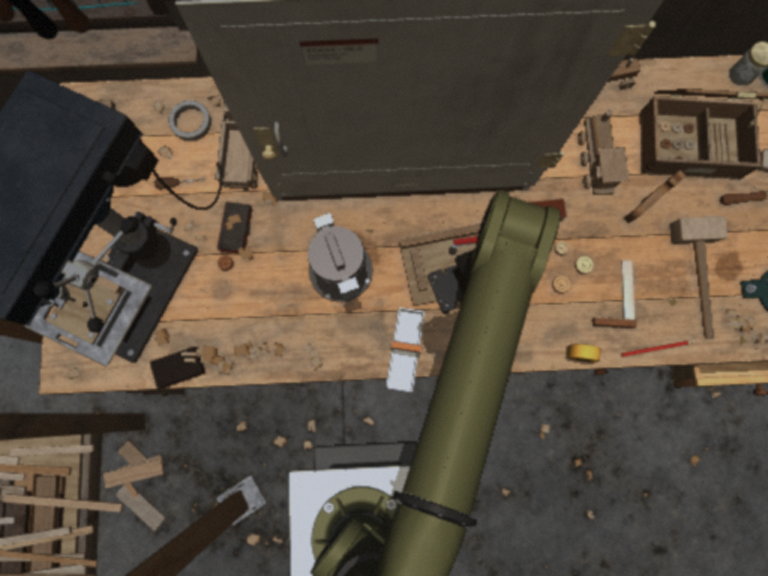

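View pics/scene9.png

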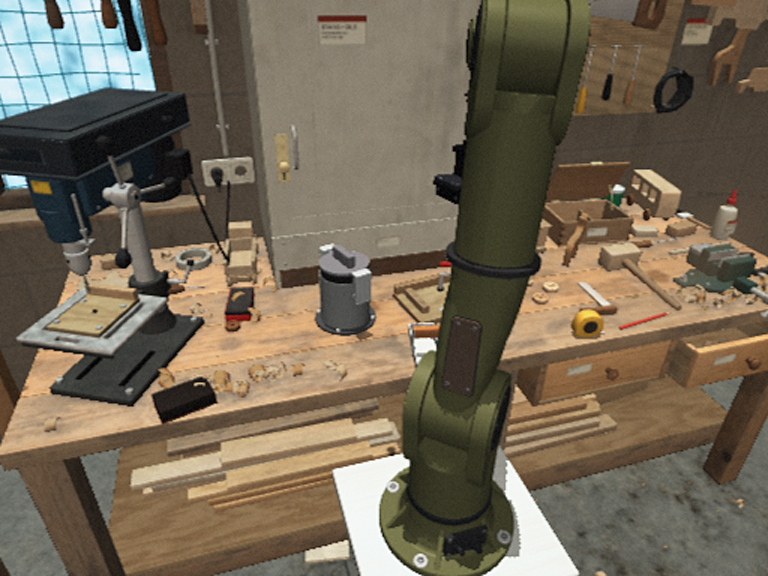

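The cap sits in its notches at the locked height (bar top 0.195 m, at 19° against 18° at the start). The tray is flat and empty at (405,350), and the tape and sanding block haven't moved. I want to check the pale blocks near the box at scene (645,232).

```bash
python3 -c "
from h import *
d=cam('scene');P=cloud(d)
for u,v in[(645,232),(680,228),(655,187),(585,243)]: print(P[round(v/1.5),round(u/1.5)].round(3))
t=cam('top');print(proj(t,P[round(232/1.5),430])*1.5, proj(t,P[round(228/1.5),453])*1.5)
save(t,'c10.png',(370,60,512,240),3)"
```

```text
[ 0.824 -1.074  0.014]
[ 0.782 -1.172  0.038]
[ 0.937 -1.176  0.125]
[ 0.819 -0.834  0.007]
[776.83201229 167.30171615] [825.94490979 177.93456611]
```

View pics/c10.png

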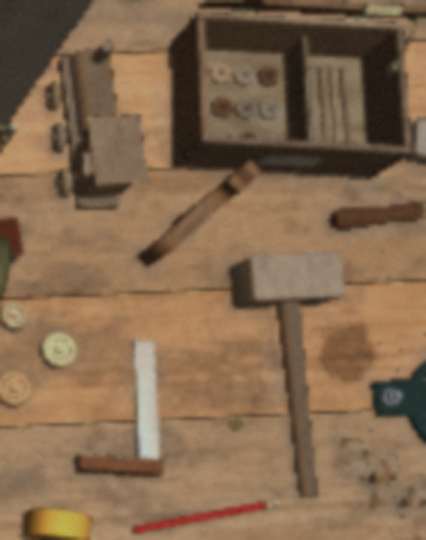

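The crop shows only tools and round wooden discs (the one at (58,350) is a disc). The pale blocks are about 1.35 m away, out of reach, so they belong to the surroundings. Handing in.

```bash
python3 -c "
from bench import ctrl
print(ctrl.close_job())"
```

```text
the job is handed in; nothing more can be done
None
```

All four blanks I found (two from the tray, two loose on the bench) are in the tub, the cap is back on and locked, the empty tray stands flat on the bench, and the tape measure and sanding block were left where they were; the job is handed in, with no verdict returned.

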